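# Make up the cutting kit and the leading kit

### The job

Make up the cutting kit on the three-pocket grey tray with dark wooden ribs (glass cutter in the longest pocket, black abrasive stone in the shorter oblong pocket beside it, small red-capped oil bottle upright in the square pocket) and the leading kit on the two-pocket tray (little hammer in the oblong pocket, taller grey tin upright in the square one), each thing lying flat inside its pocket. Pick the hammer up at its balance point, close behind the heavy head, and keep it level. Leave the low brass tin and the glass jar where they stand.

Things in the scene. Friction and masses are not known exactly. Their poses are not given: they have to be found in the camera images.
- cutting_tray: Fixed grey tray, dark ribs, THREE pockets, 207 (x) x 121 (y) mm; x roughly along world x. Origin: centre of underside. Floor 4 mm thick, ribs 6 mm high above it, flush with the floor by the middle of cutter and stone. Clear pocket sizes along x, y and centres (x, y) in mm: cutter 193 x 32 at (0, -37.5); stone 118 x 44 at (-37.5, 31.5); square 68 x 68 at (62.5, 19.5). Left or right of the stock.
- leading_tray: Fixed grey tray, dark ribs, TWO pockets, 164 (x) x 141 (y) mm; x roughly along world x. Origin: centre of underside. Floor 4 mm thick, ribs 6 mm high above it, Clear pocket sizes along x, y and centres (x, y) in mm: hammer 150 x 52 at (0, -37.5); square 68 x 68 at (-41, 29.5). Ribs are flush with the floor by its balance point if its head is at +x. The raised corner (+x, +y) is no pocket. Left or right of the stock.
- cutter_center (a point): Centre, half-way up, of the glass cutter: a straw-coloured pen-like tool 143 mm long (its y axis), 13 mm thick, lying on the bench.
- stone_center (a point): Centre, half-way up, of the abrasive stone: a dark grey bar 98 mm long (its y axis), 26 mm wide, 20 mm high, lying on the bench.
- oil_center (a point): Centre, half-way up, of the small cutting-oil bottle: cream with a red cap, body 35 mm across, 73 mm high, standing.
- nail_tin_center (a point): Centre, half-way up, of the taller tin: round, grey, closed, 52 mm across, 34 mm high, standing.
- hammer_balance (a point): Balance point of the small hammer (0.2 to 0.3 kg), on its bare steel shank, 9 mm above its underside. It lies flat, 130 mm long along its x: shank 12 x 12 mm; heavy dark cylindrical head at +x, 18 mm thick, 32 mm wide (y), near face 21 mm from this point; wooden grip 18 x 18 mm at -x. The middle of its length is 26 mm to -x of this point.
- low_tin_center (a point): Bystander, in no kit: centre of the LOW round brass-coloured tin, 62 mm across, 24 mm high, standing among the stock. Leave it where it is (within 25 mm).
- rinse_jar_center (a point): Bystander: centre of the open glass jar with cloudy water, 61 mm across, 71 mm high, standing behind the stock. Leave it where it is (within 25 mm).
Things that resemble listed ones, but are neither listed nor needed, are in the scene too. Leave any turquoise look-alike of the part that bears hammer_balance alone.

How it is judged:
By the outcome, as a careful person would: the job done as asked, in the order asked, and still so for the second after the job is handed in, with the robot touching nothing.
It also fails if it takes over 144 s, if anything falls off the work surface, if the arm or the gripper's body presses on something with over 40 N, if the wrist force passes 120 N, or if a joint passes its speed limit or range.

### The arm

A 6-joint arm with a two-finger parallel gripper is mounted at the origin on a cart in front of the work surface, level with it; the furniture and walls round the work are solid. World frame = base frame: x ahead of the robot, y to its left, z up, the work surface at z = 0. Lengths are in m, angles in rad, forces in N, time in s.
With the tool pointing down it reaches from about 0.25 to 0.775 m from the base axis. Payload 4 kg.
Tool frame: the origin (TCP) lies on the centre line of the jaws, within the pads' length; the fingertips stand 19 mm ahead of it and the grasp point (between the pads) is the TCP (robot.tips_ahead is the distance from the TCP to the fingertips, in m); z points along the fingers, y is the line along which they close (so a half turn about z gives the same grasp; the last joint's range is limited). The gripper opens to 94 mm and grips with 3 to 60 N. Pads are 16 mm wide; open, the fingers measure 119 mm over their backs; the gripper's body (75 mm by 177 mm) begins 78 mm behind the grasp point.
Start: joints at [1.133, 0.087, 1.371, -0, 1.684, -0.103], TCP at [0.181, 0.519, 0.225] pointing down, gripper open.
Joint ranges: [-3.1, 3.1], [-0.76, 2.03], [0.27, 2.55], [-1.08, 4.22], [0.17, 2.65], [-2.57, 2.57]. Speed limits (rad/s): [2.79, 2.79, 3.14, 3.14, 3.14, 3.14].

### API

Orientations are given as a 3x3 rotation matrix whose columns are the frame's x, y, z axes.
In Python, from plant import robot gives the robot as it stands. Calls block until the motion is done:
- robot.reach(position, orientation): joint-space move of the TCP to a pose.
- robot.move_l(position, rot=None, max_speed=0.15): straight line of the TCP; rot=None keeps the orientation; max_speed is the mean speed in m/s.
- robot.movej(angles): joint-space move.
- robot.grip(opening): finger opening in m; the grip force is fixed at half the most; returns when the fingers have stopped.
- robot.pause(seconds).
- robot.solve_ik(position, orientation): joint angles nearest the present ones, or None.
- robot.snapshot(name): name is "side" or "top"; returns the picture (400x640x3 uint8, red, green, blue); there is no depth.
- robot.calibration(name): a dict with "K" (3x3 intrinsics, pixels), "k1" (the pictures are not rectified: a ray, as slopes to the right and down, at radius r is drawn at 1 + k1 r^2 times it, then the intrinsics apply), "T" (4x4, takes a point from camera to world coordinates). Camera axes: x right, y up, looking along -z (the intrinsics and any distortion apply to the point x, -y, -z); pixel columns grow to the right and rows downward; lengths in m; the calibration is good to about 2 mm. A picture is of the moment at which its call begins. calibration takes no time and is no camera call.
A pose or a line that the arm cannot do raises robot.MotionError and nothing moves.
- robot.sign_off(): hands the job in; it is judged then, once.
Trained networks look in the newest picture that a camera, given by its name, has taken for a name from the list of things; names that differ only in an ending like _2 or _b are one class to them, and where a whole thing is asked for, a point or a joint stands for the part that bears it (a point fixed in the world has none). Each returns a list of dicts, best first, with "p" (0 to 1); they miss things now and then, are a little off and sometimes report something else, mostly with a low value. They report only what shows in the picture. A call takes as long as a camera call. They do not tell look-alikes from the thing itself.
- robot.find_in(camera, target): "rect" ([left, top, right, bottom] in pixels, round what is visible of it).
- robot.regions_of(camera, target): "region" (400x640 bool, what is visible of it) and "rect" ([left, top, right, bottom] in pixels, round what is visible of it).
Readings, each from a call of its own:
- robot.get_time_s(): time.
- robot.get_joint_positions(): joint angles.
- robot.get_dq(): joint speeds.
- robot.get_effort(): joint torques, N m.
- robot.get_ee_pos(): TCP position.
- robot.get_tool_rot(): TCP orientation.
- robot.get_contact_force(): force on the tool from outside, world axes, zero at the start.
- robot.get_ft_torque(): the same for the moment, N m.
- robot.get_opening(): finger opening in m.
- robot.get_finger_force(): force on a finger pad.
Only numpy, scipy, OpenCV 4.12 (cv2) and the standard library are available. Lean on these libraries where they do the work, as an engineer would, in place of code of your own. Each camera call takes 0.05 s, during which the arm holds its last target. There are 200 camera calls.

## Working session

There is one attempt and no reset: what is moved stays moved. The work goes in short steps, each a Python script; the robot and the scene stay as the last script left them, time stands still between calls to the robot, and variables do not carry over. Pictures are saved under pics/ and viewed, at most 14 in all, crops included, and the job is handed in when it is done.

```bash
ls; mkdir -p pics; python3 - <<'E'
from plant import robot
import cv2,numpy as np
for n in("top","side"):
    im=robot.snapshot(n);cv2.imwrite(f"pics/{n}0.png",im[:,:,::-1])
    c=robot.calibration(n);print(n,c["K"].round(1).tolist(),c["k1"],c["T"].round(3).tolist())
    for t in["cutting_tray","leading_tray","cutter_center","stone_center","oil_center","nail_tin_center","hammer_balance","low_tin_center","rinse_jar_center"]:
        print(t,[(round(float(d["p"]),2),[int(v) for v in d["rect"]]) for d in robot.find_in(n,t)[:4]])
print(robot.get_time_s())
E
```

```text
pics
top [[448.4, 0.0, 327.5], [0.0, 448.4, 204.7], [0.0, 0.0, 1.0]] -0.022812681463212733 [[-0.023, 0.983, -0.182, 0.34], [-1.0, -0.026, -0.015, -0.22], [-0.019, 0.181, 0.983, 1.236], [0.0, 0.0, 0.0, 1.0]]
cutting_tray [(0.95, [182, 176, 240, 254])]
leading_tray [(0.93, [370, 204, 425, 268])]
cutter_center [(0.45, [264, 219, 266, 269])]
stone_center [(0.81, [334, 225, 345, 261])]
oil_center [(0.43, [252, 187, 269, 207])]
nail_tin_center [(0.65, [292, 186, 313, 207])]
hammer_balance [(0.75, [434, 286, 476, 309]), (0.52, [297, 227, 309, 275])]
low_tin_center [(0.81, [333, 187, 352, 207]), (0.31, [261, 133, 286, 157])]
rinse_jar_center [(0.88, [261, 135, 283, 158]), (0.73, [333, 184, 355, 207]), (0.61, [263, 218, 266, 267])]
side [[481.8, 0.0, 324.0], [0.0, 481.8, 206.2], [0.0, 0.0, 1.0]] -0.10137946856817155 [[-0.91, 0.213, -0.356, 0.053], [-0.415, -0.488, 0.768, 0.831], [-0.01, 0.846, 0.533, 0.769], [0.0, 0.0, 0.0, 1.0]]
cutting_tray [(0.95, [214, 258, 302, 323])]
leading_tray []
cutter_center []
stone_center []
oil_center [(0.6, [266, 227, 284, 257])]
nail_tin_center []
hammer_balance []
low_tin_center []
rinse_jar_center [(0.97, [222, 205, 249, 239])]
1.0
```

```bash
python3 - <<'E'
import cv2
im=cv2.imread("pics/top0.png");c=im[120:330,160:490]
cv2.imwrite("pics/top0c.png",cv2.resize(c,None,fx=2.4,fy=2.4,interpolation=cv2.INTER_CUBIC))
E
```

```text
(no output)
```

View pics/top0c.png

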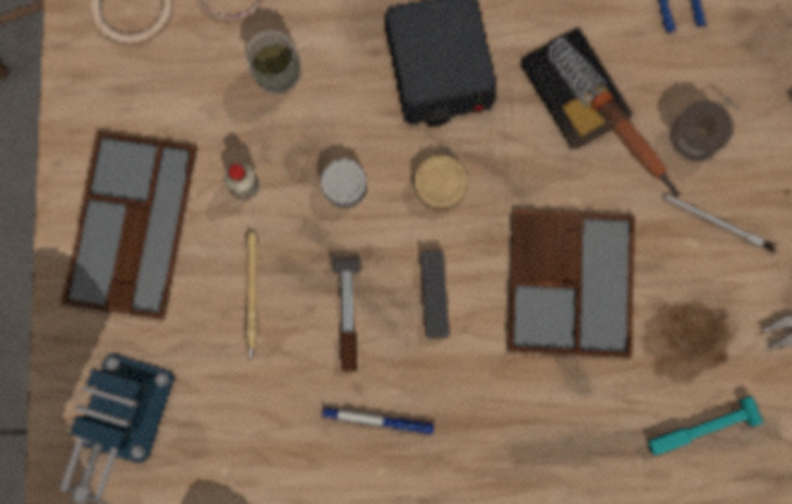

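View pics/side0.png

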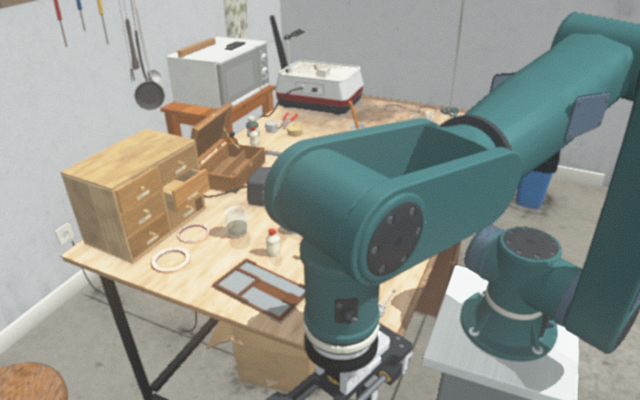

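The top view is clear, with +x up and +y to the left. The cutting tray is at left (crop 130,223) and the leading tray at right (572,280), both with the pocket layout described. The cutter is at (251,293), the hammer at (346,310) with its head up, the stone at (434,290), the oil at (238,180), the grey tin at (343,182) and the low brass tin at (440,181). The turquoise look-alike is at (705,425). In the side view the arm hides most things.

```bash
cat > h.py <<'E'
from plant import robot
import cv2,numpy as np
def world(px,z,cam="top"):
    c=robot.calibration(cam);T=c["T"]
    u=cv2.undistortPoints(np.asarray(px,float).reshape(-1,1,2),c["K"],np.array([c["k1"],0,0,0.])).reshape(-1,2)
    d=np.c_[u[:,0],-u[:,1],-np.ones(len(u))]@T[:3,:3].T
    return (T[:3,3]+d*((z-T[2,3])/d[:,2])[:,None])[:,:2]
H=dict(cutting_tray=.008,leading_tray=.008,cutter_center=.0065,stone_center=.015,oil_center=.036,nail_tin_center=.025,hammer_balance=.009,low_tin_center=.018,rinse_jar_center=.035)
def measure(t,im,near=None):
    R=robot.regions_of("top",t)
    out=[]
    for d in R[:3]:
        ys,xs=np.nonzero(d["region"]);w=world(np.c_[xs,ys],H[t])
        (c,s,a)=cv2.minAreaRect((w*1000).astype(np.float32))
        e=w-w.mean(0);v=np.linalg.svd(e,full_matrices=False)[2][0];v=v*np.sign(v[0])
        out.append((round(float(d["p"]),2),np.array(d["rect"]).astype(int).tolist(),"mean",(w.mean(0)*1e3).round(1).tolist(),"mar",np.round(c,1).tolist(),np.round(s,1).tolist(),round(a,1),"pca deg",round(float(np.degrees(np.arctan2(v[1],v[0]))),1)))
    return out
E
python3 - <<'E'
from h import *
im=robot.snapshot("top")
for t in H:
    print(t)
    for o in measure(t,im): print("  ",*o)
# red cap
hsv=cv2.cvtColor(im,cv2.COLOR_RGB2HSV)
m=((hsv[...,0]<8)|(hsv[...,0]>172))&(hsv[...,1]>140);ys,xs=np.nonzero(m[180:210,245:275]);print("cap",len(xs),world([[xs.mean()+245,ys.mean()+180]],.068))
E
```

```text
cutting_tray
   0.63 [186, 175, 241, 251] mean [550.9, 116.7] mar [552.7, 116.3] [126.3, 211.6] 79.9 pca deg -9.6
leading_tray
   0.92 [370, 203, 423, 272] mean [471.0, -392.4] mar [472.0, -392.3] [141.2, 169.2] 85.4 pca deg -4.0
cutter_center
   0.58 [260, 220, 267, 266] mean [466.8, -26.0] mar [468.1, -26.9] [132.6, 16.7] 0.2 pca deg -0.5
stone_center
   0.6 [334, 225, 347, 259] mean [461.2, -235.6] mar [461.9, -235.0] [99.0, 28.1] 2.4 pca deg 1.9
oil_center
   0.69 [251, 185, 269, 205] mean [594.9, -17.9] mar [594.4, -18.4] [45.5, 34.2] 26.0 pca deg 21.0
nail_tin_center
   0.89 [294, 186, 315, 204] mean [590.0, -134.1] mar [590.3, -133.2] [47.1, 50.9] 89.1 pca deg 17.5
hammer_balance
   0.83 [431, 285, 477, 307] mean [305.5, -535.4] mar [307.9, -530.6] [33.6, 131.4] 14.4 pca deg -71.8
   0.76 [296, 224, 310, 274] mean [443.6, -135.4] mar [441.9, -132.2] [30.4, 128.4] 88.6 pca deg 1.4
low_tin_center
   0.63 [332, 185, 352, 211] mean [590.3, -245.7] mar [590.3, -245.1] [61.3, 61.7] 43.9 pca deg 2.0
rinse_jar_center
   0.68 [293, 185, 313, 207] mean [589.2, -135.6] mar [588.3, -135.3] [51.3, 50.7] 44.3 pca deg 16.2
cap 34 [[ 0.59758585 -0.01718711]]
```

```bash
cat >> h.py <<'E'
def pix(p,cam="top"):
    c=robot.calibration(cam);T=c["T"]
    q=(np.asarray(p,float)-T[:3,3])@T[:3,:3];q=q*[1,-1,-1]
    return cv2.projectPoints(q,np.zeros(3),np.zeros(3),c["K"],np.array([c["k1"],0,0,0.]))[0].reshape(-1,2)
def box(c,deg,l,w,z,off=(0,0)):
    a=np.radians(deg);R=np.array([[np.cos(a),-np.sin(a)],[np.sin(a),np.cos(a)]])
    k=np.array([[-l,-w],[l,-w],[l,w],[-l,w]])/2+off
    return np.c_[k@R.T+c,np.full(4,z)]
def circ(c,d,z):
    t=np.linspace(0,6.283,40);return np.c_[c[0]+d/2*np.cos(t),c[1]+d/2*np.sin(t),np.full(40,z)]
TR=dict(C=((.5527,.1163),-9.9,[(.207,.121,0,0),(.193,.032,0,-.0375),(.118,.044,-.0375,.0315),(.068,.068,.0625,.0195)]),
        L=((.472,-.3923),-4.3,[(.164,.141,0,0),(.150,.052,0,-.0375),(.068,.068,-.041,.0295)]))
E
cat > ov.py <<'E'
from h import *
def overlay(im,polys,roi,s,name):
    x0,y0,x1,y1=roi
    o=cv2.resize(np.ascontiguousarray(im[y0:y1,x0:x1,::-1]),None,fx=s,fy=s,interpolation=cv2.INTER_CUBIC)
    for p in polys: cv2.polylines(o,[np.round(((pix(p)+.5-[x0,y0])*s)).astype(int)],True,(0,255,255),1)
    cv2.imwrite(name,o)
def traypolys():
    return [box(c,d,l,w,.010 if i==0 else .007,(a,b)) for c,d,P in TR.values() for i,(l,w,a,b) in enumerate(P)]
E
python3 - <<'E'
from ov import *
im=robot.snapshot("top")
P=traypolys()+[box((.467,-.0265),-.3,.143,.013,.0065),box((.4615,-.2352),2,.098,.026,.020),circ((.5965,-.0175),.035,.05),circ((.59,-.1345),.052,.034),box((.443,-.134),1.4,.130,.032,.015),box((.469,-.134),1.4,.002,.012,.015)]
overlay(im,P,(180,165,435,285),3.1,"pics/ov1.png")
E
```

```text
(no output)
```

View pics/ov1.png

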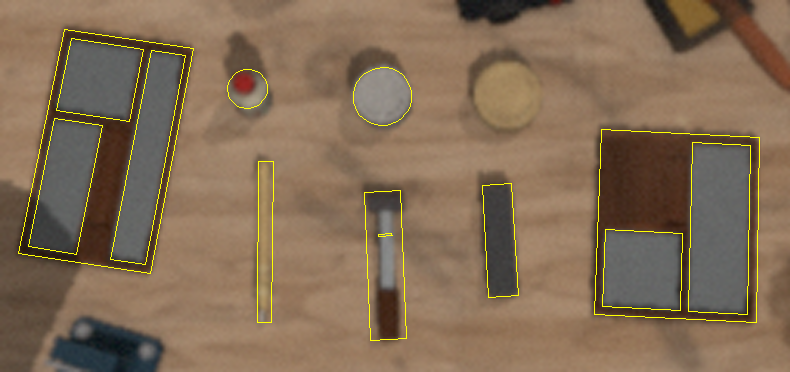

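The overlay matches every object and tray to within about 2 mm. I'll start with the cutter.

```bash
cat > act.py <<'E'
from h import *
def rot(deg,s):
    a=np.radians(deg);z=np.array([0,0,-1.]);y=s*np.array([-np.sin(a),np.cos(a),0]);return np.c_[np.cross(y,z),y,z]
def tp(t,x,y):
    c,d,_=TR[t];a=np.radians(d);return np.array([c[0]+x*np.cos(a)-y*np.sin(a),c[1]+x*np.sin(a)+y*np.cos(a)])
def pickplace(p,deg,z,t,off,opn,rel,hi=.14,width=None,slow=.06):
    q=tp(t,*off);d2=TR[t][1]
    best=min((s for s in(1,-1)),key=lambda s:max(abs(j[5]) if (j:=robot.solve_ik([*v,.05],rot(d,s))) is not None else 9 for v,d in((p,deg),(q,d2))))
    A,B=rot(deg,best),rot(d2,best)
    robot.grip(opn)
    robot.reach([*p,hi],A);robot.move_l([*p,z+.03],A,.2);robot.move_l([*p,z],A,slow)
    robot.grip(0.0);w=robot.get_opening();print("grip",w,robot.get_finger_force(),robot.get_time_s())
    if width and abs(w-width)>.006: print("BAD GRIP");return False
    robot.move_l([*p,z+.03],A,.08);robot.move_l([*p,hi],A,.2)
    robot.reach([*q,hi],B);print("held",robot.get_opening(),robot.get_ft_torque().round(2) if hasattr(robot.get_ft_torque(),'round') else robot.get_ft_torque())
    robot.move_l([*q,z+.035],B,.2);robot.move_l([*q,z+.0048],B,.04)
    print("F",robot.get_contact_force(),robot.get_opening())
    robot.grip(w+rel);robot.move_l([*q,z+.04],B,.1);robot.move_l([*q,hi],B,.2)
    print("done",robot.get_time_s());return True
E
python3 - <<'E'
from act import *
pickplace((.467,-.0265),-.3,.0212,"C",(0,-.0375),.045,.012,width=.013)
robot.reach([.4615,-.2352,.14],robot.get_tool_rot())
from ov import *
im=robot.snapshot("top");overlay(im,traypolys(),(170,150,350,290),4,"pics/a1.png");print(robot.get_time_s())
E
```

```text
grip 0.0123074028952181 29.99997764825821 6.5167
held 0.011702251441462395 [0.   0.01 0.04]
F [ 0.31412353 -0.34320596 -0.51171299] 0.01207943435848155
done 11.1667
12.45
```

View pics/a1.png

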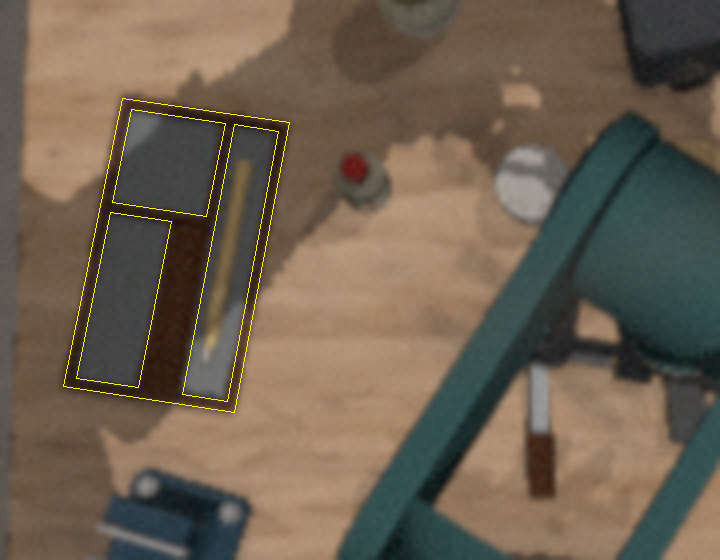

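The cutter lies inside the long pocket, from (243,162) to (206,360). The hammer and the oil bottle haven't moved. Stone and oil come next.

```bash
python3 - <<'E'
from act import *
if pickplace((.4615,-.2352),2,.029,"C",(-.0375,.0315),.06,.012,width=.026):
    pickplace((.5965,-.0175),0,.030,"C",(.0625,.0195),.07,.015,hi=.17,width=.035)
robot.reach([.469,-.134,.14],robot.get_tool_rot())
from ov import *
im=robot.snapshot("top");overlay(im,traypolys(),(170,150,350,290),4,"pics/a2.png");print(robot.get_time_s())
E
```

```text
grip 0.02604834743322972 30.0001323223114 17.4917
held 0.02599593540651431 [ 0.04  0.15 -0.02]
F [-4.04690394e-04  8.55680674e-02 -8.32490767e-01] 0.02576461552228146
done 22.9167
grip 0.034090400343565204 29.953050610783976 28.625
held 0.03382723276387752 [-0.01 -0.02  0.01]
F [-0.76898037 -0.16036609 -1.38654857] 0.03403802346217834
done 33.6833
34.8833
```

View pics/a2.png

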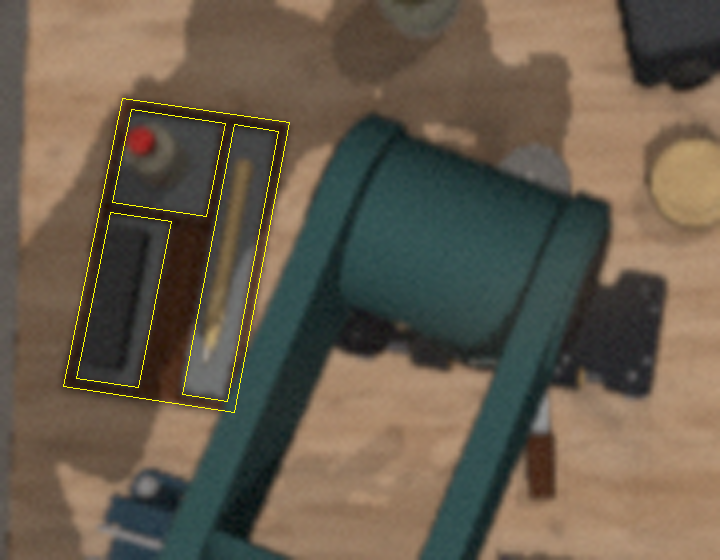

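All three cutting items are inside their pockets: stone at (115,300), bottle upright at (150,150), cutter unchanged. Next is the hammer.

```bash
python3 - <<'E'
from act import *
if pickplace((.469,-.134),1.4,.0212,"L",(.026,-.0375),.045,.014,width=.012):
    pickplace((.590,-.1345),0,.029,"L",(-.041,.0295),.08,.013,width=.052)
robot.reach([.30,.35,.25],robot.get_tool_rot())
from ov import *
im=robot.snapshot("top");overlay(im,traypolys(),(175,125,440,285),3,"pics/a3.png");print(robot.get_time_s())
cv2.imwrite("pics/s3.png",robot.snapshot("side")[:,:,::-1])
for t in("low_tin_center","rinse_jar_center"): print(measure(t,im)[:2])
E
```

```text
grip 0.011568428410325703 29.99117821455002 39.5417
held 0.011887139909119205 [-0.    0.13 -0.03]
F [-0.09365683 -0.33070706 -2.36855328] 0.011400907885869687
done 44.775
grip 0.05044083412359556 30.00022352702217 48.7083
held 0.05031418592500926 [ 0.03  0.14 -0.05]
F [-0.15484005  0.75143449 -0.90909151] 0.05049874025621529
done 53.75
56.3833
[(0.59, [331, 185, 355, 208], 'mean', [590.0, -245.6], 'mar', [590.2, -246.5], [58.2, 65.1], 88.5, 'pca deg', -0.4)]
[(0.93, [262, 130, 286, 159], 'mean', [733.6, -55.0], 'mar', [733.4, -55.7], [62.0, 70.8], 89.7, 'pca deg', 27.4)]
```

View pics/a3.png

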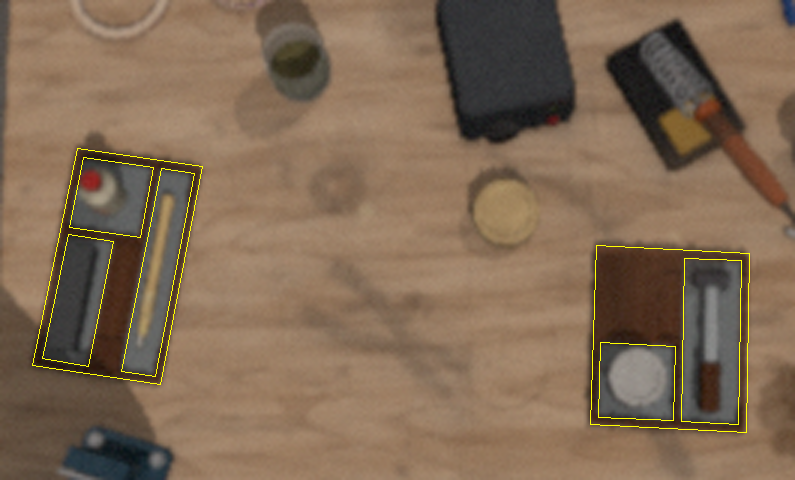

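All five items look placed: hammer at (710,340), tin at (637,377), brass tin and jar unmoved. The stone sits near its left rib, so I'll check that fit and the heights with model outlines and the side view.

```bash
python3 - <<'E'
from ov import *
from act import tp
im=cv2.imread("pics/a3.png") ; im=robot.snapshot("top")
P=[box(TR["C"][0],TR["C"][1],.118,.044,.004,(-.0375,.0315))]+[box(tp("C",-.0375,.0315),TR["C"][1],.098,.026,z) for z in(.024,)]+[circ(tp("C",.0625,.0195),.035,.05)]
overlay(im,P,(180,170,250,260),6,"pics/t.png")
s=cv2.resize(robot.snapshot("side")[200:340,190:400,::-1],None,fx=3,fy=3,interpolation=cv2.INTER_CUBIC)[:,:380]
t=cv2.imread("pics/t.png")[:420];t=cv2.imread("pics/t.png")
o=np.zeros((540,800,3),np.uint8);o[:t.shape[0],:t.shape[1]]=t[:540];o[:420,420:800]=s;cv2.imwrite("pics/a4.png",o)
E
```

```text
(no output)
```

View pics/a4.png

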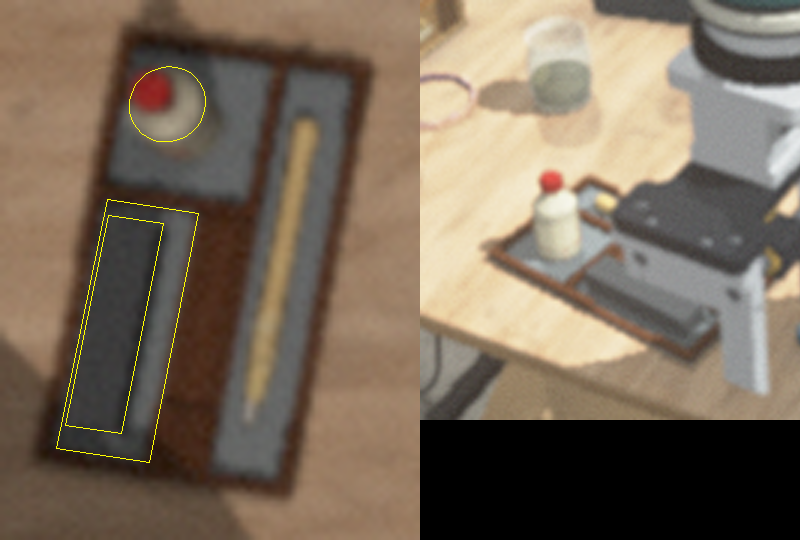

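The stone's top outline matches its flat pose inside the pocket at (115,320). The side view shows it lying flat and the bottle upright, and the gripper is clear of everything.

```bash
python3 -c "
from plant import robot
print(robot.get_contact_force(),robot.sign_off(),robot.get_time_s())"
```

```text
the job is handed in; nothing more can be done
the job is handed in; nothing more can be done
```

Both kits are in their pockets, placed in the order asked, with the hammer picked up at its balance point and the brass tin and jar left where they stood; the job is handed in at about 57 s of the allowed 144 s, and no verdict was returned.

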